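# Line up the carved figures by height on the display board

## Robot

A 7-joint arm with a two-finger parallel gripper is mounted at the origin on the work surface. World frame = base frame: x ahead of the robot, y to its left, z up, the work surface at z = 0. Lengths are in m, angles in rad, forces in N, time in s.
With the tool pointing down it reaches from about 0.4 to 0.85 m from the base axis. Payload 10.4 kg.
Tool frame: the origin (TCP) lies at the very end of the fingers, on their centre line; the grasp point (between the pads) lies 19 mm behind it; z points along the fingers, y is the direction in which the jaws open and shut (so a half turn about z gives the same grasp; the last joint's range is limited). The gripper opens to 85 mm and grips with 20 to 120 N. Pads are 22 mm wide; open, the fingers measure 114 mm over their backs; the gripper's body (76 mm by 85 mm) begins 54 mm behind the grasp point. The pads swing forward as they close: fully open they stand 13 mm farther back than shut.
Start: joints at [-1.364, 0.332, -0.065, 1.46, 0.022, 1.35, -0.088], TCP at [0.142, 0.609, 0.231] pointing down, gripper open.
Joint ranges: [-2.6, 2.6], [-0.5, 2.12], [-1.47, 1.34], [0.16, 2.42], [-1.27, 4.41], [0.06, 2.06], [-2.6, 2.6]. Speed limits (rad/s): [2.22, 2.22, 2.79, 2.79, 3.14, 3.14, 3.14].

## Interface

Orientations are given as a unit quaternion [x, y, z, w].
In Python, from workcell import manip gives the robot as it stands.
- The arm moves only by the tool arm_command, never from a script. Its arguments are lists of equal length, an entry for each row: "slide": the shift along the tool's x, y, z in mm, a list of three; "turn": the turn about the tool's z in degrees; "grip": the closure, from 0 (fully open) to 1 (shut). In form: {"slide": [[tx, ty, tz], ...], "turn": [turn, ...], "grip": [grip, ...]}. A call has 1 to 10 rows; each row shifts and turns the commanded pose from where the row before left it, along the tool's axes as they then stand; what a row does not reach is not made up. A row lasts 1/12 s, in which the tool goes at most 41.7 mm and 7.16 degrees, less where a joint would pass 70% of its speed; a pose out of reach is approached as far as the arm can. A call with a gripper value outside its range is refused whole. The fingers move at their own pace and stop on an object; "newtons" is the grip in N (left out, the last holds). Time passes only in rows, so rows that do not move let the fingers close. It gives the time, the measured TCP pose, the force and the opening at its end, in the units of the state.
- manip.get_obs(): the state, without advancing time (a new reading comes with each control period).
- manip.camera(name): name is "side" or "top"; returns the picture (480x640x3 uint8, blue, green, red); there is no depth.
- manip.camera_info(name): a dict with "fx", "fy", "cx", "cy" (pixels), "rvec" (rotation vector, rad) and "tvec" (3), from world to camera coordinates, as OpenCV has them. Camera axes: x right, y down, z forward; pixel columns grow to the right and rows downward; lengths in m; the calibration is good to about 2 mm. A picture is of the moment at which its call begins. camera_info takes no time and is no camera call.
- manip.hand_in(): hands the job in, once; it reports no verdict.
Trained networks look in the newest picture that a camera, given by its name, has taken for a name from the list of things; names that differ only in an ending like _2 or _b are one class to them, and where a whole thing is asked for, a point or a joint stands for the part that bears it (a point fixed in the world has none). Each returns a list of dicts, best first, with "score" (0 to 1); they miss things now and then, are a little off and sometimes report something else, mostly with a low value. They report only what shows in the picture. A call takes as long as a camera call. They do not tell look-alikes from the thing itself.
- manip.cut_out(target, camera): "pixels" (480x640 bool, what is visible of it).
- manip.tip_of(target, camera): "xyz" ([x, y, z] in m, in the coordinates of the camera as it stood for that picture, good to about 4 mm: a listed point, or the origin of a listed thing).
The state is a dict: "clock": time; "joint_pos": joint angles; "joint_velocities": joint speeds; "tau": joint torques, N m; "position": TCP position; "ee_rot": TCP orientation; "ft_force": force on the tool from outside, world axes, zero at the start; "torque": the same for the moment, N m; "grip_width": opening from 0.0 (shut) to 1.0 (fully open).
Only numpy, scipy, OpenCV 4.12 (cv2) and the standard library are available. Lean on these libraries where they do the work, as an engineer would, in place of code of your own. Each camera call takes 0.05 s, during which the arm holds its last target.

## Task

Set the four carved wooden figures out for show on the display board: one upright on each green disc, its whole foot on the disc, in order of height from the tallest, next to the orange knob, down to the shortest at the other end. Do not knock any of them over on the way, and leave them all standing still.

Things in the scene. Friction and masses are not known exactly. Their poses are not given: they have to be found in the camera images.
- fig_cherry_c (a point): Centre (half-way up, on the axis) of the tallest figure: red-brown wood, pointed hood, 135 mm tall, z up its axis. Loose, round about its axis, 88 g give or take 30 percent, starts upright on the bench (z = 0). Its foot is flat and 46 mm across; the torso is a plain cylinder 32 mm across from 52 to 24 mm below the figure's top (widening slowly beneath that), so it is best gripped from above about 35 mm below its top; the head is 26 to 28 mm across.
- fig_white_c (a point): Centre (half-way up, on the axis) of the second tallest figure: white-washed wood, round head, 115 mm tall, z up its axis. Loose, round about its axis, 78 g give or take 30 percent, starts upright on the bench (z = 0). Its foot is flat and 46 mm across; the torso is a plain cylinder 32 mm across from 52 to 24 mm below the figure's top (widening slowly beneath that), so it is best gripped from above about 35 mm below its top; the head is 26 to 28 mm across.
- fig_walnut_c (a point): Centre (half-way up, on the axis) of the third tallest figure: very dark brown wood, round head, 95 mm tall, z up its axis. Loose, round about its axis, 68 g give or take 30 percent, starts upright on the bench (z = 0). Its foot is flat and 46 mm across; the torso is a plain cylinder 32 mm across from 52 to 24 mm below the figure's top (widening slowly beneath that), so it is best gripped from above about 35 mm below its top; the head is 26 to 28 mm across.
- fig_blue_c (a point): Centre (half-way up, on the axis) of the shortest figure: blue-grey stained wood, pointed hood, 75 mm tall, z up its axis. Loose, round about its axis, 57 g give or take 30 percent, starts upright on the bench (z = 0). Its foot is flat and 46 mm across; the torso is a plain cylinder 32 mm across from 52 to 24 mm below the figure's top (widening slowly beneath that), so it is best gripped from above about 35 mm below its top; the head is 26 to 28 mm across.
- pad_1: One of four equal green round discs, 70 mm across and 2 mm thick, fixed in a straight row at 85 mm spacing on the brown display board (440 x 100 x 12 mm, 12 mm above the bench); this is the board's -y end (in the half of the row to the robot's right). Origin at the centre of its underside, 12 mm above the bench; its upper face, on which a figure stands, is 14 mm above the bench. y runs along the row (to rising numbers), x across it.
- pad_2: One of four equal green round discs, 70 mm across and 2 mm thick, fixed in a straight row at 85 mm spacing on the brown display board (440 x 100 x 12 mm, 12 mm above the bench); this is second from the board's -y end (in the half of the row to the robot's right). Origin at the centre of its underside, 12 mm above the bench; its upper face, on which a figure stands, is 14 mm above the bench. y runs along the row (to rising numbers), x across it.
- pad_3: One of four equal green round discs, 70 mm across and 2 mm thick, fixed in a straight row at 85 mm spacing on the brown display board (440 x 100 x 12 mm, 12 mm above the bench); this is third from the board's -y end (in the half of the row to the robot's left). Origin at the centre of its underside, 12 mm above the bench; its upper face, on which a figure stands, is 14 mm above the bench. y runs along the row (to rising numbers), x across it.
- pad_4: One of four equal green round discs, 70 mm across and 2 mm thick, fixed in a straight row at 85 mm spacing on the brown display board (440 x 100 x 12 mm, 12 mm above the bench); this is the board's +y end (in the half of the row to the robot's left). Origin at the centre of its underside, 12 mm above the bench; its upper face, on which a figure stands, is 14 mm above the bench. y runs along the row (to rising numbers), x across it.
- knob_orange: Orange turned knob, 28 mm across and 26 mm tall, fixed on one end of the display board in line with the discs, 67.5 mm beyond the centre of the nearest disc: it marks the end where the tallest figure goes. It is at either end from start to start (a black knob of the same form is at the other). Origin at the centre of its underside, on the board.
Mind the look-alikes: they are no part of the job. Leave any yellow look-alike of the part that bears fig_cherry_c alone.

How it is judged:
By the outcome, as a careful person would: the job done as asked, in the order asked, and still so for the second after the job is handed in, with the robot touching nothing.
It also fails if it takes over 118 s, if anything falls off the work surface, if the arm or the gripper's body presses on something with over 40 N, if the wrist force passes 120 N, or if a joint passes its speed limit or range.

## Working session

There is one attempt and no reset: what is moved stays moved. The work goes in short steps, Python scripts to look and compute and a tool call to move; the robot and the scene stay as the last step left them, time stands still between calls to the robot, and variables do not carry over. Pictures are saved under pics/ and viewed, and the job is handed in when it is done.

Besides the shell and the picture viewer there is one more tool, called after "Call:" as name([rows], argument=value, ...), one row to a line, values as JSON. arm_command: Moves the arm, as the interface text tells. Its arguments: {"type":"object","properties":{"slide":{"type":"array","items":{"type":"array","items":{"type":"number"}}},"turn":{"type":"array","items":{"type":"number"}},"grip":{"type":"array","items":{"type":"number"}},"newtons":{"type":"number"}},"required":["slide","turn","grip"]}

```bash
mkdir -p pics; ls; python3 - <<'E'
from workcell import manip
import cv2
o=manip.get_obs()
for k,v in o.items(): print(k,v)
for c in ("top","side"):
    im=manip.camera(c); cv2.imwrite(f"pics/{c}0.png",im); print(c,manip.camera_info(c))
E
```

```text
pics
clock 0.0
joint_pos [-1.36358056  0.33288158 -0.06469217  1.46096649  0.0215834   1.34989277
 -0.08850054]
joint_velocities [ 0.00106534 -0.00029908 -0.00126462  0.00124121  0.0013318   0.00027267
 -0.00030419]
tau [-6.61527902e-04 -6.25458455e+01  4.86862706e-02 -3.91604626e+01
  1.61767309e-02  1.00071533e-02  2.53957461e-05]
position [0.14229103 0.60819126 0.23049783]
ee_rot [ 1.14650220e-01  9.93405657e-01 -7.24547586e-04 -5.62435518e-05]
ft_force [ 0.59774984  0.73039381 -0.5140457 ]
torque [-0.01098258  0.02457065 -0.03341299]
grip_width 0.9981821971761863
top {'fx': 605.8769995511991, 'fy': 605.8769995511991, 'cx': 325.0911540054545, 'cy': 241.666693550812, 'rvec': array([ 2.12724806, -2.13056187,  0.14427947]), 'tvec': array([0.01631718, 0.51843564, 1.05130244])}
side {'fx': 548.656356519673, 'fy': 548.656356519673, 'cx': 320.441867946819, 'cy': 244.46020116292948, 'rvec': array([ 0.45255505, -2.52586382,  1.48905241]), 'tvec': array([0.50341643, 0.1513887 , 0.72955801])}
```

View pics/top0.png

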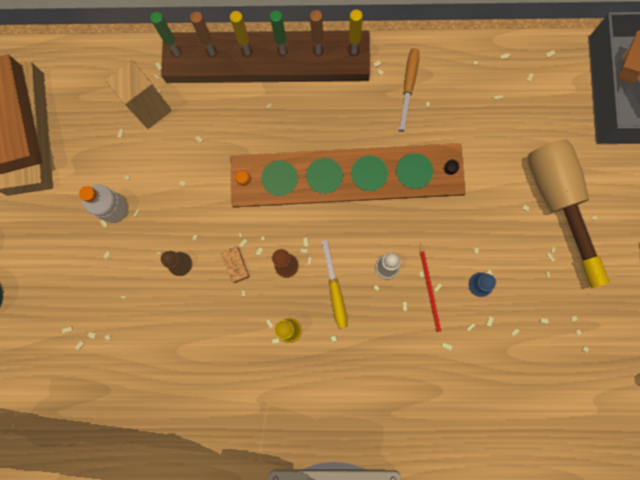

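View pics/side0.png

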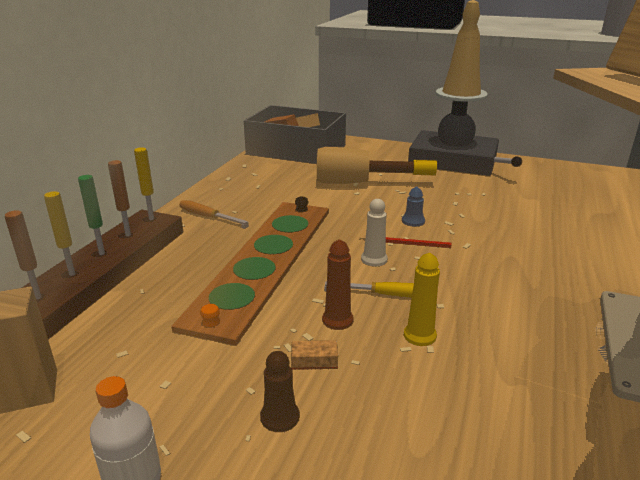

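The top picture shows cherry at (285,262), white at (388,265), walnut at (177,263) and blue at (482,284). The yellow look-alike is at (288,329). The orange knob (242,177) is at the left (+y) end, so cherry goes to pad_4, white to pad_3, walnut to pad_2 and blue to pad_1.

```bash
cat > h.py <<'E'
from workcell import manip
import cv2, numpy as np
def RT(c):
    i=manip.camera_info(c); R=cv2.Rodrigues(np.array(i['rvec']))[0]
    K=np.array([[i['fx'],0,i['cx']],[0,i['fy'],i['cy']],[0,0,1]]); return K,R,np.array(i['tvec'])
def w(c,p):
    K,R,t=RT(c); return R.T@(np.array(p)-t)
def ray(c,uv,z):
    K,R,t=RT(c); d=R.T@np.linalg.solve(K,[uv[0],uv[1],1]); o=-R.T@t
    return o+d*(z-o[2])/d[2]
def proj(c,p):
    K,R,t=RT(c); q=K@(R@np.array(p)+t); return q[:2]/q[2]
H=dict(fig_cherry_c=.135,fig_white_c=.115,fig_walnut_c=.095,fig_blue_c=.075)
E
python3 - <<'E'
from h import *
np.set_printoptions(precision=4,suppress=True)
for c in ("top","side"):
    manip.camera(c)
    for n in list(H)+["pad_1","pad_2","pad_3","pad_4","knob_orange"]:
        for d in manip.tip_of(n,c)[:5]:
            p=w(c,d['xyz']); print(c,n,round(d['score'],2),p,proj(c,p).round())
im=manip.camera("top"); cv2.imwrite("pics/crop.png",cv2.resize(im[140:350,140:520],None,fx=2,fy=2,interpolation=cv2.INTER_CUBIC))
# green discs by colour
hsv=cv2.cvtColor(im,cv2.COLOR_BGR2HSV)
m=cv2.inRange(hsv,(40,80,40),(90,255,255)); n,l,s,ce=cv2.connectedComponentsWithStats(m)
for i in range(1,n):
    if s[i,4]>300: print("green",ce[i].round(1),s[i,4],ray("top",ce[i],.014))
print(manip.get_obs()['clock'])
E
```

```text
top fig_cherry_c 0.83 [0.3656 0.0819 0.0651] [286. 327.]
top fig_cherry_c 0.67 [0.477  0.0923 0.0691] [281. 263.]
top fig_white_c 0.7 [ 0.4759 -0.1006  0.0556] [391. 264.]
top fig_walnut_c 0.79 [0.4843 0.2912 0.0454] [172. 261.]
top fig_blue_c 0.87 [ 0.4466 -0.268   0.0339] [484. 282.]
top pad_1 0.91 [ 0.6578 -0.1488  0.0124] [413. 171.]
top pad_1 0.79 [0.6495 0.1004 0.008 ] [281. 176.]
top pad_1 0.65 [0.6559 0.0181 0.0099] [324. 172.]
top pad_1 0.61 [ 0.6583 -0.0672  0.0102] [369. 171.]
top pad_2 0.91 [ 0.6578 -0.1488  0.0124] [413. 171.]
top pad_2 0.79 [0.6495 0.1004 0.008 ] [281. 176.]
top pad_2 0.65 [0.6559 0.0181 0.0099] [324. 172.]
top pad_2 0.61 [ 0.6583 -0.0672  0.0102] [369. 171.]
top pad_3 0.91 [ 0.6578 -0.1488  0.0124] [413. 171.]
top pad_3 0.79 [0.6495 0.1004 0.008 ] [281. 176.]
top pad_3 0.65 [0.6559 0.0181 0.0099] [324. 172.]
top pad_3 0.61 [ 0.6583 -0.0672  0.0102] [369. 171.]
top pad_4 0.91 [ 0.6578 -0.1488  0.0124] [413. 171.]
top pad_4 0.79 [0.6495 0.1004 0.008 ] [281. 176.]
top pad_4 0.65 [0.6559 0.0181 0.0099] [324. 172.]
top pad_4 0.61 [ 0.6583 -0.0672  0.0102] [
[... 905 characters left out ...]
0.6523 -0.153   0.0134] [291. 223.]
side pad_3 0.82 [ 0.6501 -0.0639  0.0084] [273. 247.]
side pad_3 0.78 [0.6434 0.1019 0.0074] [231. 298.]
side pad_4 0.89 [0.6494 0.017  0.0113] [253. 268.]
side pad_4 0.82 [ 0.6523 -0.153   0.0134] [291. 223.]
side pad_4 0.82 [ 0.6501 -0.0639  0.0084] [273. 247.]
side pad_4 0.78 [0.6434 0.1019 0.0074] [231. 298.]
side knob_orange 0.68 [0.6387 0.1695 0.0088] [211. 323.]
green [277.6  26.4] 346 [0.951  0.1095 0.014 ]
green [161.8  27.3] 372 [0.9518 0.3382 0.014 ]
green [414.2 170.5] 995 [ 0.6575 -0.1512  0.014 ]
green [369.1 172.9] 986 [ 0.6534 -0.0665  0.014 ]
green [324.1 175.3] 978 [0.6493 0.0181 0.014 ]
green [279.  177.6] 961 [0.6453 0.1029 0.014 ]
1.15
```

View pics/crop.png

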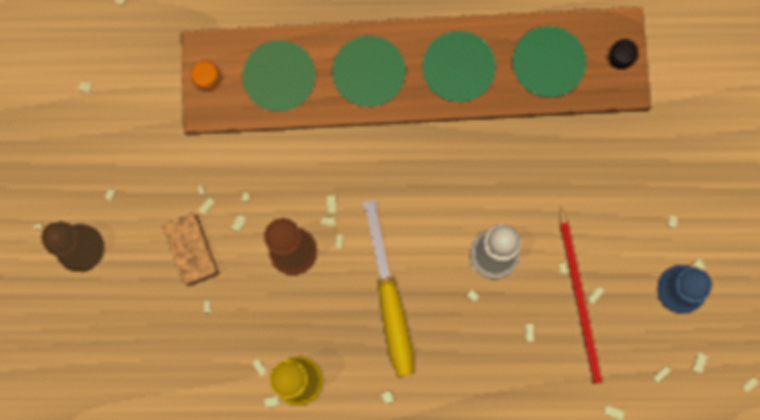

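```bash
cat > fit.py <<'E'
from h import *
from scipy.optimize import minimize
def sil(c,x,y,h,z0=0):
    m=np.zeros((480*4,640*4),np.uint8); prev=None
    prof=[(0,23),(.006,23),(.010,20),(h-.052,16),(h-.024,16),(h-.020,13.5),(h-.008,12),(h,4)]
    a=np.linspace(0,2*np.pi,40); 
    for z,r in prof:
        P=np.array([proj0(c,[x+r/1e3*np.cos(t),y+r/1e3*np.sin(t),z+z0]) for t in a])*4+1.5
        if prev is not None: cv2.fillConvexPoly(m,cv2.convexHull(np.vstack([P,prev]).astype(np.float32)).astype(np.int32),1)
        prev=P
    return cv2.resize(m.astype(np.float32),(640,480),interpolation=cv2.INTER_AREA)
C={c:RT(c) for c in("top","side")}
def proj0(c,p):
    K,R,t=C[c]; q=K@(R@np.array(p)+t); return q[:2]/q[2]
def fit(n,x0,cams=("top","side"),z0=0,newpic=True):
    M={}
    for c in cams:
        if newpic: manip.camera(c)
        best=None
        for d in manip.cut_out(n,c):
            m=d['pixels'].astype(np.float32); ys,xs=np.nonzero(m)
            s=sil(c,*x0,H[n],z0); iou=np.minimum(m,s).sum()/np.maximum(m,s).sum()
            if iou>.2 and (best is None or iou>best[0]): best=(iou,m)
        if best: M[c]=best[1]
    def cost(p,cs): return sum(np.abs(sil(c,p[0]/1e3,p[1]/1e3,H[n],z0)-M[c]).sum()/M[c].sum() for c in cs)
    out={}
    for cs in [list(M)]+[[c] for c in M]:
        r=minimize(cost,np.array(x0)*1e3,args=(cs,),method="Nelder-Mead",options=dict(initial_simplex=np.array(x0)*1e3+np.array([[0,0],[6,0],[0,6]]),xatol=.2,fatol=1e-3,maxfev=60))
        out["+".join(cs)]=(r.x.round(1),round(r.fun,3))
    return out
E
python3 - <<'E'
from fit import *
for n,p in dict(fig_cherry_c=(.477,.088),fig_white_c=(.474,-.101),fig_walnut_c=(.483,.287),fig_blue_c=(.444,-.268)).items(): print(n,fit(n,p))
print(manip.get_obs()['clock'])
E
```

```text
fig_cherry_c {'top+side': (array([478.9,  86.7]), np.float64(0.219)), 'top': (array([480.5,  87.7]), np.float64(0.097)), 'side': (array([477.4,  88.6]), np.float64(0.054))}
fig_white_c {'top+side': (array([475.2, -98.6]), np.float64(0.235)), 'top': (array([477.5, -98.7]), np.float64(0.046)), 'side': (array([473.4, -98.9]), np.float64(0.061))}
fig_walnut_c {'top+side': (array([481.5, 287.3]), np.float64(0.279)), 'top': (array([484.8, 287.7]), np.float64(0.205)), 'side': (array([481. , 287.6]), np.float64(0.041))}
fig_blue_c {'top+side': (array([ 441.7, -270.9]), np.float64(0.364)), 'top': (array([ 444.5, -269.9]), np.float64(0.169)), 'side': (array([ 440.8, -272. ]), np.float64(0.141))}
1.95
```

Candidates for cherry are red-brown (285,262) and the yellow look-alike (288,329). I choose (285,262), and the crop confirms it. The other figures have no rival. First I turn so that tool x = world y, tool y = world x and tool z = down.

Call:
arm_command([
  [0, 0, 0],
  [0, 0, 0],
  [0, 0, 0],
  [0, 0, 0],
  [0, 0, 0],
  [0, 0, 0],
  [0, 0, 0],
  [0, 0, 0],
  [0, 0, 0],
  [0, 0, 0],
], turn=[7, 7, 7, 7, 7, 7, 7, 7, 7, 7], grip=[0.3, 0.3, 0.3, 0.3, 0.3, 0.3, 0.3, 0.3, 0.3, 0.3], newtons=25)

```text
clock: 2.78
position: [0.1423, 0.6086, 0.2314]
ee_rot: [0.666, 0.746, 0.0, -0.0]
ft_force: [0.2, 0.0, -0.3]
grip_width: 0.701
```

Call:
arm_command([
  [0, 0, 0],
  [0, 0, 0],
], turn=[6.8, 0], grip=[0.3, 0.3])

```text
clock: 2.95
position: [0.1423, 0.6086, 0.2313]
ee_rot: [0.709, 0.705, 0.0, 0.0]
ft_force: [0.4, 0.0, 1.2]
grip_width: 0.701
```

Call:
arm_command([
  [-21, 23, 0],
  [-21, 23, 0],
  [-21, 23, 0],
  [-21, 23, 0],
  [-21, 23, 0],
  [-21, 23, 0],
  [-21, 23, 0],
  [-21, 23, 0],
  [-21, 23, 0],
  [-21, 23, 0],
], turn=[0, 0, 0, 0, 0, 0, 0, 0, 0, 0], grip=[0.3, 0.3, 0.3, 0.3, 0.3, 0.3, 0.3, 0.3, 0.3, 0.3])

```text
clock: 3.78
position: [0.3735, 0.3975, 0.2316]
ee_rot: [0.705, 0.709, 0.0, -0.0]
ft_force: [0.7, 0.8, 0.3]
grip_width: 0.7
```

Call:
arm_command([
  [-22, 22, 10],
  [-22, 22, 15],
  [-22, 22, 15],
  [-22, 22, 20],
  [-23, 22.5, 20],
  [0, 0, 0],
  [0, 0, 0],
], turn=[0, 0, 0, 0, 0, 0, 0], grip=[0.3, 0.3, 0.3, 0.3, 0.3, 0.3, 0.3])

```text
clock: 4.37
position: [0.4837, 0.2855, 0.1502]
ee_rot: [0.707, 0.707, -0.001, 0.0]
ft_force: [-1.4, 0.8, -0.1]
grip_width: 0.701
```

Call:
arm_command([
  [2, -0.5, 9],
  [0, 0, 10],
  [0, 0, 0],
], turn=[0, 0, 0], grip=[0.3, 0.3, 0.3])

```text
clock: 4.62
position: [0.4808, 0.2907, 0.1303]
ee_rot: [0.706, 0.709, -0.001, -0.0]
ft_force: [0.2, -0.8, -0.7]
grip_width: 0.702
```

```bash
python3 - <<'E'
from h import *
a=manip.camera("side");b=manip.camera("top")
cv2.imwrite("pics/w1.png",np.hstack([cv2.resize(a[150:480,100:500],(400,330)),cv2.resize(b[100:430,60:460],(400,330))]))
E
```

```text
(no output)
```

View pics/w1.png

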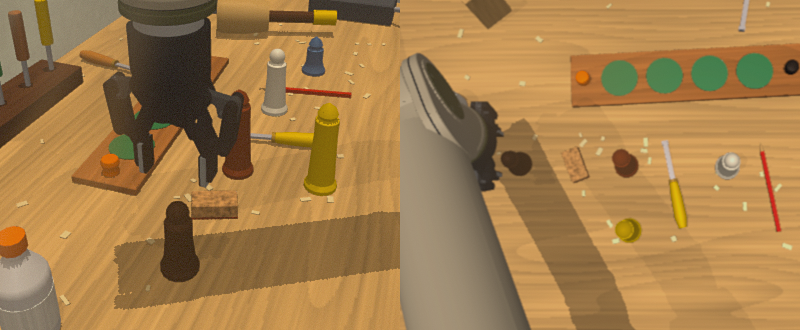

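```bash
python3 - <<'E'
from h import *
o=manip.get_obs(); p=o['position']; print(p, proj("side",p)-[100,150], proj("side",[.482,.2875,.095])-[100,150], proj("top",p)-[60-400,100],o['joint_velocities'].round(3))
E
```

```text
[0.48174985 0.29052066 0.13192002] [173.9075338  176.77205824] [176.1300258  202.54925421] [497.80468579 155.50367276] [ 0.003 -0.011  0.01  -0.015  0.002  0.005 -0.005]
```

Call:
arm_command([
  [-2.5, 0.5, 10],
  [0, 0, 10],
  [0, 0, 10],
  [0, 0, 10],
  [0, 0, 10],
  [0, 0, 10],
  [0, 0, 10],
  [0, 0, 10],
  [0, 0, 10],
  [0, 0, 0],
], turn=[0, 0, 0, 0, 0, 0, 0, 0, 0, 0], grip=[0.3, 0.3, 0.3, 0.3, 0.3, 0.3, 0.3, 0.3, 0.3, 0.3])

```text
clock: 5.55
position: [0.482, 0.2866, 0.04]
ee_rot: [0.707, 0.707, -0.001, -0.0]
ft_force: [0.3, -0.3, -0.2]
grip_width: 0.701
```

```bash
python3 - <<'E'
from h import *
a=manip.camera("side");b=manip.camera("top")
print(manip.get_obs()['position'])
cv2.imwrite("pics/w2.png",np.hstack([cv2.resize(a[240:440,170:370],(400,400)),cv2.resize(b[170:370,80:280],(400,400))]))
E
```

```text
[0.48295429 0.2871746  0.04200214]
```

View pics/w2.png

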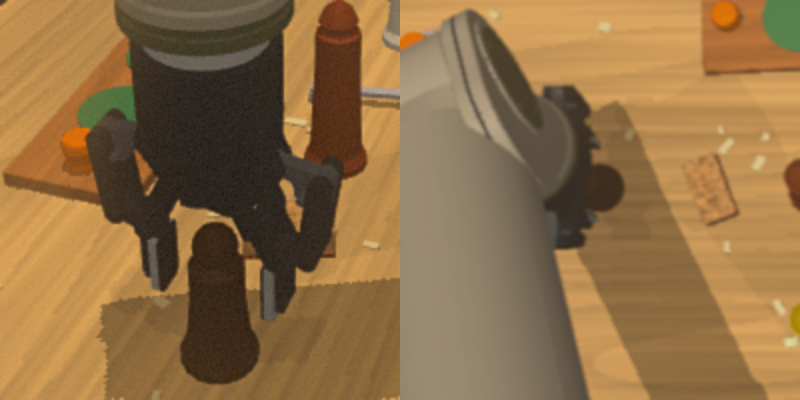

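Both fingers straddle the dark torso, with pad tips at crop (155,290) and (268,318) and the torso at (217,290). Next I close.

Call:
arm_command([
  [0, 0, 0],
  [0, 0, 0],
  [0, 0, 0],
  [0, 0, 0],
  [0, 0, 0],
  [0, 0, 0],
  [0, 0, 0],
  [0, 0, 0],
], turn=[0, 0, 0, 0, 0, 0, 0, 0], grip=[0.4, 0.5, 0.55, 0.6, 0.65, 0.7, 0.75, 0.75], newtons=25)

```text
clock: 6.32
position: [0.4833, 0.2875, 0.0428]
ee_rot: [0.707, 0.707, 0.0, -0.0]
ft_force: [-1.6, -0.6, 5.8]
grip_width: 0.364
```

Call:
arm_command([
  [0, 0, -5],
  [0, 0, -15],
  [0, 0, -15],
  [0, 0, -20],
  [0, 0, -20],
  [0, 0, -20],
  [0, 0, -20],
  [0, 0, -20],
  [0, 0, -20],
  [0, 0, 0],
], turn=[0, 0, 0, 0, 0, 0, 0, 0, 0, 0], grip=[0.75, 0.75, 0.75, 0.75, 0.75, 0.75, 0.75, 0.75, 0.75, 0.75])

```text
clock: 7.15
position: [0.4845, 0.288, 0.2014]
ee_rot: [0.707, 0.707, 0.003, 0.0]
ft_force: [0.2, 0.5, -0.4]
grip_width: 0.365
```

```bash
python3 - <<'E'
from h import *
a=manip.camera("side");b=manip.camera("top")
print(manip.get_obs()['position'],manip.get_obs()['grip_width'])
cv2.imwrite("pics/w3.png",np.hstack([cv2.resize(a[100:440,170:510],(400,400)),cv2.resize(b[100:440,40:380],(400,400))]))
E
```

```text
[0.48318651 0.28736169 0.19771003] 0.3662332461689297
```

View pics/w3.png

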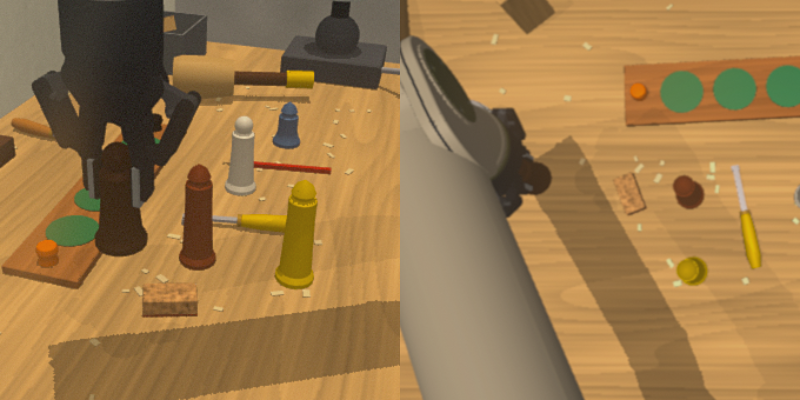

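Call:
arm_command([
  [-8, 4, 0],
  [-16, 8, 0],
  [-20, 9.5, 0],
  [-20, 9.5, 0],
  [-20, 9.5, 0],
  [-20, 9.5, 0],
  [-20, 9.5, 0],
  [-20, 9.5, 0],
  [-20, 9.5, 0],
  [-20, 9.5, 0],
], turn=[0, 0, 0, 0, 0, 0, 0, 0, 0, 0], grip=[0.75, 0.75, 0.75, 0.75, 0.75, 0.75, 0.75, 0.75, 0.75, 0.75])

```text
clock: 8.08
position: [0.5709, 0.1013, 0.196]
ee_rot: [0.707, 0.707, -0.001, -0.0]
ft_force: [1.5, 0.6, -1.4]
grip_width: 0.364
```

Call:
arm_command([
  [-20, 9.5, 0],
  [-20, 9.5, 0],
  [-20, 9.5, 0],
  [-20, 9.5, 0],
  [-20, 9.5, 0],
  [-20, 9.5, 0],
  [-20, 9.5, 0],
  [-18, 8.5, 0],
  [-8, 4, 0],
  [0, 0, 0],
], turn=[0, 0, 0, 0, 0, 0, 0, 0, 0, 0], grip=[0.75, 0.75, 0.75, 0.75, 0.75, 0.75, 0.75, 0.75, 0.75, 0.75])

```text
clock: 8.92
position: [0.6498, -0.0658, 0.1961]
ee_rot: [0.708, 0.706, -0.001, -0.0]
ft_force: [0.5, 0.0, -0.2]
grip_width: 0.363
```

Call:
arm_command([
  [0, 0, 0],
  [0, 0, 0],
], turn=[0, 0], grip=[0.75, 0.75])

```text
clock: 9.08
position: [0.6499, -0.0611, 0.1968]
ee_rot: [0.706, 0.708, 0.0, -0.001]
ft_force: [0.1, 0.3, -0.4]
grip_width: 0.365
```

Call:
arm_command([
  [-3, 1, 10],
  [-3, 1, 20],
  [0, 0, 20],
  [0, 0, 20],
  [0, 0, 20],
  [0, 0, 15],
  [0, 0, 12],
  [0, 0, 8],
  [0, 0, 7],
  [0, 0, 0],
], turn=[0, 0, 0, 0, 0, 0, 0, 0, 0, 0], grip=[0.75, 0.75, 0.75, 0.75, 0.75, 0.75, 0.75, 0.75, 0.75, 0.75])

```text
clock: 9.92
position: [0.6517, -0.0683, 0.0641]
ee_rot: [0.707, 0.707, -0.0, -0.001]
ft_force: [0.5, -0.7, -0.4]
grip_width: 0.369
```

```bash
python3 - <<'E'
from h import *
a=manip.camera("side");b=manip.camera("top")
print(manip.get_obs()['position'],manip.get_obs()['grip_width'])
cv2.imwrite("pics/w4.png",np.hstack([cv2.resize(a[160:330,190:360],(400,400)),cv2.resize(b[90:260,280:450],(400,400))]))
E
```

```text
[ 0.65254763 -0.06860689  0.06577366] 0.3698301815897957
```

View pics/w4.png

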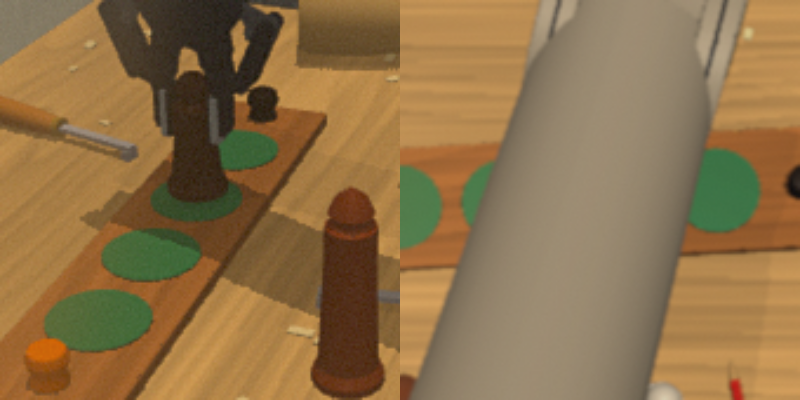

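Call:
arm_command([
  [1, 0, 3],
  [0, 0, 2],
  [0, 0, 2],
  [0, 0, 0],
  [0, 0, 0],
], turn=[0, 0, 0, 0, 0], grip=[0.75, 0.75, 0.75, 0.75, 0.75])

```text
clock: 10.43
position: [0.6522, -0.0676, 0.0583]
ee_rot: [0.707, 0.707, 0.0, -0.0]
ft_force: [0.5, -0.2, -0.4]
grip_width: 0.365
```

Call:
arm_command([
  [0, 0, 1],
  [0, 0, 1],
  [0, 0, 0],
  [0, 0, 0],
], turn=[0, 0, 0, 0], grip=[0.75, 0.75, 0.75, 0.75])

```text
clock: 10.77
position: [0.6524, -0.0677, 0.0568]
ee_rot: [0.707, 0.707, 0.0, 0.0]
ft_force: [-1.8, 0.5, 5.3]
grip_width: 0.366
```

Call:
arm_command([
  [0, 0, 0],
  [0, 0, 0],
  [0, 0, 0],
  [0, 0, 0],
  [0, 0, 0],
  [0, 0, 0],
  [0, 0, 0],
], turn=[0, 0, 0, 0, 0, 0, 0], grip=[0.58, 0.54, 0.5, 0.4, 0.3, 0.3, 0.3])

```text
clock: 11.35
position: [0.6522, -0.0676, 0.0562]
ee_rot: [0.707, 0.707, 0.0, -0.0]
ft_force: [0.3, 0.5, 0.0]
grip_width: 0.701
```

Call:
arm_command([
  [0, 0, -10],
  [0, 0, -15],
  [0, 0, -20],
  [0, 0, -20],
  [0, 0, -20],
  [0, 0, -25],
  [0, 0, -30],
  [0, 0, -30],
  [0, 0, 0],
  [0, 0, 0],
], turn=[0, 0, 0, 0, 0, 0, 0, 0, 0, 0], grip=[0.3, 0.3, 0.3, 0.3, 0.3, 0.3, 0.3, 0.3, 0.3, 0.3])

```text
clock: 12.18
position: [0.6531, -0.068, 0.229]
ee_rot: [0.707, 0.707, 0.002, 0.001]
ft_force: [0.4, 0.8, -0.4]
grip_width: 0.697
```

```bash
python3 - <<'E'
from h import *
a=manip.camera("side");b=manip.camera("top")
print(manip.get_obs()['position'],manip.get_obs()['grip_width'])
cv2.imwrite("pics/w5.png",np.hstack([cv2.resize(a[100:440,170:510],(400,400)),cv2.resize(b[90:260,280:450],(400,400))]))
E
```

```text
[ 0.65189339 -0.06749901  0.22592664] 0.7023647952860329
```

View pics/w5.png

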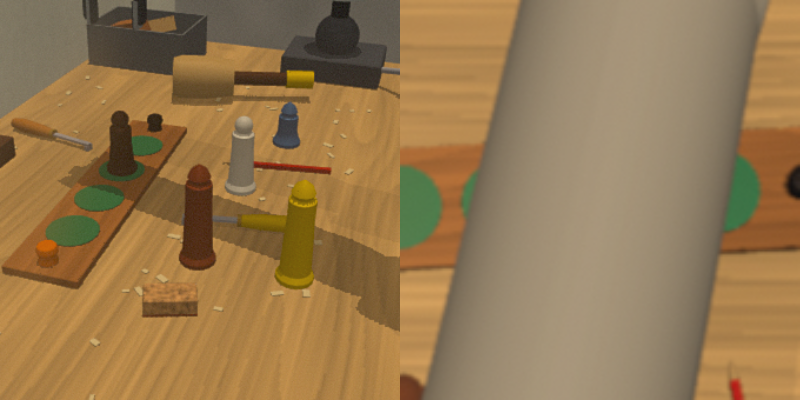

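Walnut stands on pad_2. Next is cherry.

Call:
arm_command([
  [16, -17, 0],
  [16, -17, 0],
  [16, -17, 0],
  [16, -17, 0],
  [16, -17, 0],
  [16, -17, 0],
  [16, -18, 10],
  [16, -18, 10],
  [14, -18, 15],
  [14, -18, 15],
], turn=[0, 0, 0, 0, 0, 0, 0, 0, 0, 0], grip=[0.3, 0.3, 0.3, 0.3, 0.3, 0.3, 0.3, 0.3, 0.3, 0.3])

```text
clock: 13.12
position: [0.4765, 0.089, 0.1749]
ee_rot: [0.707, 0.708, -0.001, -0.0]
ft_force: [-0.1, -0.8, -0.2]
grip_width: 0.702
```

Call:
arm_command([
  [0, 0, 0],
  [0, 0, 0],
  [0, 0, 0],
], turn=[0, 0, 0], grip=[0.3, 0.3, 0.3])

```text
clock: 13.37
position: [0.4784, 0.0879, 0.1762]
ee_rot: [0.707, 0.707, -0.0, 0.0]
ft_force: [1.1, -0.0, -0.5]
grip_width: 0.705
```

Call:
arm_command([
  [0, 0.5, 10],
  [0, 0, 12],
  [0, 0, 12],
  [0, 0, 12],
  [0, 0, 12],
  [0, 0, 12],
  [0, 0, 12],
  [0, 0, 12],
  [0, 0, 0],
  [0, 0, 0],
], turn=[0, 0, 0, 0, 0, 0, 0, 0, 0, 0], grip=[0.3, 0.3, 0.3, 0.3, 0.3, 0.3, 0.3, 0.3, 0.3, 0.3])

```text
clock: 14.2
position: [0.4787, 0.0875, 0.0818]
ee_rot: [0.707, 0.707, -0.001, 0.0]
ft_force: [-0.0, -0.9, -0.7]
grip_width: 0.701
```

```bash
python3 - <<'E'
from h import *
a=manip.camera("side")
print(manip.get_obs()['position'],manip.get_obs()['grip_width'])
cv2.imwrite("pics/c1.png",cv2.resize(a[160:360,240:440],(500,500)))
E
```

```text
[0.47916801 0.08773021 0.08244127] 0.7033515894201499
```

View pics/c1.png

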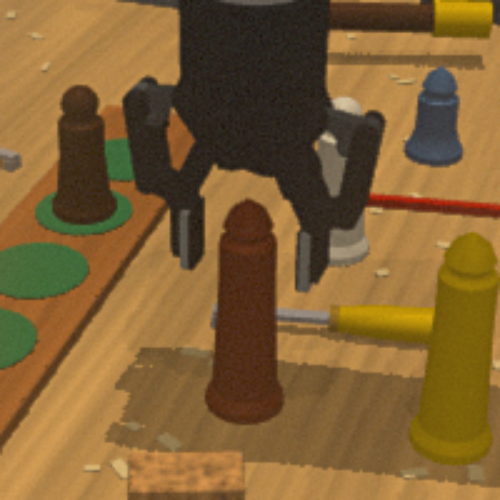

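The fingers straddle the red-brown torso, with pads at crop (187,240) and (310,265). The yellow look-alike is clear of them. I close and lift.

Call:
arm_command([
  [0, 0, 0],
  [0, 0, 0],
  [0, 0, 0],
  [0, 0, 0],
  [0, 0, 0],
  [0, 0, 0],
  [0, 0, 0],
  [0, 0, 0],
], turn=[0, 0, 0, 0, 0, 0, 0, 0], grip=[0.4, 0.5, 0.55, 0.6, 0.65, 0.7, 0.75, 0.75])

```text
clock: 14.92
position: [0.479, 0.0884, 0.0827]
ee_rot: [0.707, 0.707, 0.0, 0.0]
ft_force: [0.4, 0.6, 6.8]
grip_width: 0.368
```

Call:
arm_command([
  [0, 0, -5],
  [0, 0, -15],
  [0, 0, -15],
  [0, 0, -15],
  [0, 0, -15],
  [0, 0, -5],
  [0, 0, 0],
  [0, 0, 0],
], turn=[0, 0, 0, 0, 0, 0, 0, 0], grip=[0.75, 0.75, 0.75, 0.75, 0.75, 0.75, 0.75, 0.75])

```text
clock: 15.58
position: [0.4784, 0.0883, 0.1518]
ee_rot: [0.707, 0.707, -0.0, -0.0]
ft_force: [0.3, 0.0, -2.1]
grip_width: 0.367
```

Call:
arm_command([
  [0, 6, 0],
  [1, 12, 0],
  [1, 18, 0],
  [2, 18, 0],
  [2, 18, 0],
  [2, 18, 0],
  [2, 18, 0],
  [2, 18, 0],
  [1, 18, 0],
  [1, 12, 0],
], turn=[0, 0, 0, 0, 0, 0, 0, 0, 0, 0], grip=[0.75, 0.75, 0.75, 0.75, 0.75, 0.75, 0.75, 0.75, 0.75, 0.75])

```text
clock: 16.42
position: [0.6358, 0.1023, 0.1505]
ee_rot: [0.707, 0.707, -0.001, -0.0]
ft_force: [-0.0, 0.4, -1.2]
grip_width: 0.362
```

Call:
arm_command([
  [0, 8, 0],
  [0, 1.5, 0],
  [0, 0, 0],
  [0, 0, 0],
], turn=[0, 0, 0, 0], grip=[0.75, 0.75, 0.75, 0.75])

```text
clock: 16.75
position: [0.6436, 0.1022, 0.1519]
ee_rot: [0.707, 0.707, -0.0, -0.0]
ft_force: [-1.2, -0.4, -0.8]
grip_width: 0.36
```

Call:
arm_command([
  [0, 0, 8],
  [0, 0, 12],
  [0, 0, 12],
  [0, 0, 8],
  [0, 0, 6],
  [0, 0, 4],
  [0, 0, 2],
  [0, 0, 0],
  [0, 0, 0],
], turn=[0, 0, 0, 0, 0, 0, 0, 0, 0], grip=[0.75, 0.75, 0.75, 0.75, 0.75, 0.75, 0.75, 0.75, 0.75])

```text
clock: 17.5
position: [0.6444, 0.1024, 0.1006]
ee_rot: [0.707, 0.707, 0.0, 0.0]
ft_force: [0.6, -0.3, -0.2]
grip_width: 0.364
```

```bash
python3 - <<'E'
from h import *
a=manip.camera("side")
print(manip.get_obs()['position'],manip.get_obs()['grip_width'])
cv2.imwrite("pics/c2.png",cv2.resize(a[160:360,140:340],(500,500)))
E
```

```text
[0.64447453 0.10239643 0.10077758] 0.35938004498799075
```

View pics/c2.png

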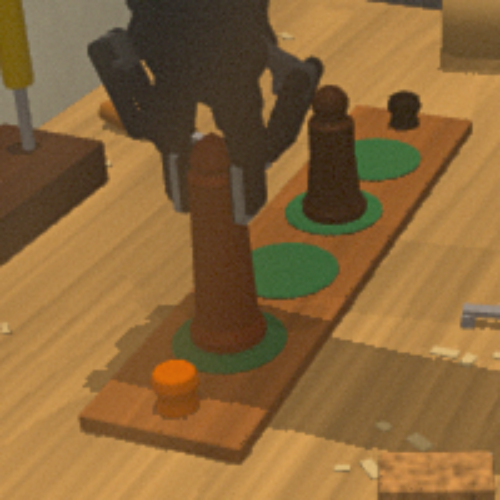

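```bash
python3 - <<'E'
from h import *
for z in (.018,.153): print((proj("side",[.6445,.1025,z])-[140,160])*2.5)
E
```

```text
[225.02661805 330.61572243]
[206.6221137  129.00281282]
```

Projecting a vertical axis gives (225,331) to (207,129). The lean in the picture is only perspective, so the figure is upright.

Call:
arm_command([
  [0, 0, 1.5],
  [0, 0, 1],
  [0, 0, 1],
  [0, 0, 0],
  [0, 0, 0],
], turn=[0, 0, 0, 0, 0], grip=[0.75, 0.75, 0.75, 0.75, 0.75])

```text
clock: 17.97
position: [0.6443, 0.1024, 0.0969]
ee_rot: [0.707, 0.707, 0.0, 0.0]
ft_force: [0.0, 0.3, -0.2]
grip_width: 0.366
```

Call:
arm_command([
  [0, 0, 1],
  [0, 0, 0.5],
  [0, 0, 0],
  [0, 0, 0],
], turn=[0, 0, 0, 0], grip=[0.75, 0.75, 0.75, 0.75])

```text
clock: 18.3
position: [0.6446, 0.1025, 0.0968]
ee_rot: [0.707, 0.707, 0.001, 0.0]
ft_force: [-3.1, -0.9, 10.6]
grip_width: 0.361
```

Contact at 10.6 N upward. I ease it slightly, then release.

Call:
arm_command([
  [0, 0, -0.5],
  [0, 0, 0],
  [0, 0, 0],
  [0, 0, 0],
  [0, 0, 0],
  [0, 0, 0],
  [0, 0, 0],
  [0, 0, 0],
], turn=[0, 0, 0, 0, 0, 0, 0, 0], grip=[0.75, 0.58, 0.54, 0.5, 0.4, 0.3, 0.3, 0.3])

```text
clock: 18.97
position: [0.6441, 0.1024, 0.0957]
ee_rot: [0.707, 0.707, -0.0, -0.0]
ft_force: [-0.5, -1.1, 0.4]
grip_width: 0.695
```

Call:
arm_command([
  [0, 0, -10],
  [0, 0, -15],
  [0, 0, -20],
  [0, 0, -20],
  [0, 0, -20],
  [0, 0, -20],
  [0, 0, -20],
  [0, 0, -10],
  [0, 0, 0],
], turn=[0, 0, 0, 0, 0, 0, 0, 0, 0], grip=[0.3, 0.3, 0.3, 0.3, 0.3, 0.3, 0.3, 0.3, 0.3])

```text
clock: 19.72
position: [0.6453, 0.1023, 0.2339]
ee_rot: [0.707, 0.707, 0.002, 0.001]
ft_force: [0.3, -0.4, -0.2]
grip_width: 0.699
```

Call:
arm_command([
  [-20, -17, 0],
  [-20, -17, 0],
  [-20, -17, 0],
  [-20, -17, 0],
  [-20, -17, 0],
  [-20, -17, 0],
  [-20, -17, 10],
  [-20, -17, 20],
  [-20, -17, 20],
  [-20, -17, 20],
], turn=[0, 0, 0, 0, 0, 0, 0, 0, 0, 0], grip=[0.3, 0.3, 0.3, 0.3, 0.3, 0.3, 0.3, 0.3, 0.3, 0.3])

```text
clock: 20.55
position: [0.4727, -0.0983, 0.1592]
ee_rot: [0.707, 0.707, -0.0, -0.0]
ft_force: [0.2, 0.3, 0.7]
grip_width: 0.698
```

Call:
arm_command([
  [0, 0, 0],
  [0, 0, 0],
  [0, 0, 0],
], turn=[0, 0, 0], grip=[0.3, 0.3, 0.3])

```text
clock: 20.8
position: [0.4745, -0.0971, 0.1607]
ee_rot: [0.707, 0.707, 0.0, -0.0]
ft_force: [0.6, 0.8, 0.5]
grip_width: 0.7
```

Target z is 0.115 − 0.054 + 0.001 = 0.062, so 98 mm down.

Call:
arm_command([
  [-1.5, 0.5, 10],
  [0, 0, 12],
  [0, 0, 12],
  [0, 0, 13],
  [0, 0, 13],
  [0, 0, 13],
  [0, 0, 13],
  [0, 0, 12],
  [0, 0, 0],
  [0, 0, 0],
], turn=[0, 0, 0, 0, 0, 0, 0, 0, 0, 0], grip=[0.3, 0.3, 0.3, 0.3, 0.3, 0.3, 0.3, 0.3, 0.3, 0.3])

```text
clock: 21.63
position: [0.4748, -0.0988, 0.0623]
ee_rot: [0.707, 0.708, -0.001, -0.0]
ft_force: [-1.0, -0.3, -0.3]
grip_width: 0.705
```

```bash
python3 - <<'E'
from h import *
a=manip.camera("side")
print(manip.get_obs()['position'],manip.get_obs()['grip_width'])
cv2.imwrite("pics/v1.png",cv2.resize(a[130:330,200:450],(750,600)))
E
```

```text
[ 0.47524496 -0.09896291  0.06294401] 0.6988536606576872
```

View pics/v1.png

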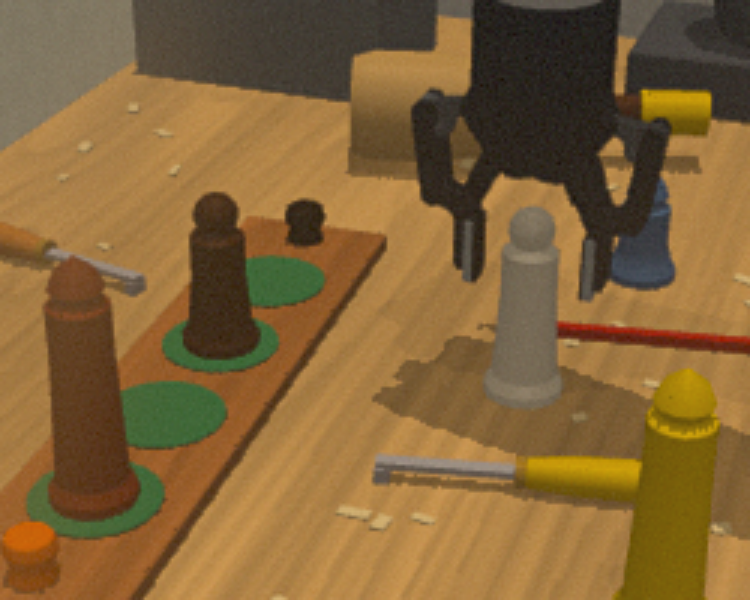

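Cherry stands on pad_4 and walnut on pad_2. The fingers straddle the white torso (530,290).

Call:
arm_command([
  [0, 0, 0],
  [0, 0, 0],
  [0, 0, 0],
  [0, 0, 0],
  [0, 0, 0],
  [0, 0, 0],
  [0, 0, 0],
  [0, 0, 0],
], turn=[0, 0, 0, 0, 0, 0, 0, 0], grip=[0.4, 0.5, 0.55, 0.6, 0.65, 0.7, 0.75, 0.75])

```text
clock: 22.35
position: [0.4752, -0.0992, 0.0632]
ee_rot: [0.707, 0.707, 0.0, 0.0]
ft_force: [0.0, 0.8, 5.3]
grip_width: 0.365
```

Call:
arm_command([
  [0, 0, -5],
  [0, 0, -15],
  [0, 0, -15],
  [0, 0, -15],
  [0, 0, -15],
  [0, 0, -15],
  [0, 0, -10],
  [0, 0, 0],
  [0, 0, 0],
], turn=[0, 0, 0, 0, 0, 0, 0, 0, 0], grip=[0.75, 0.75, 0.75, 0.75, 0.75, 0.75, 0.75, 0.75, 0.75])

```text
clock: 23.1
position: [0.4748, -0.0991, 0.1527]
ee_rot: [0.707, 0.707, 0.0, -0.0]
ft_force: [-0.7, 0.7, -0.6]
grip_width: 0.366
```

Call:
arm_command([
  [6, 0, 0],
  [14, 0, 0],
  [18, 0, 0],
  [18, 0, 0],
  [18, 0, 0],
  [18, 0, 0],
  [14, 4, 0],
  [8, 8, 0],
  [3, 14, 0],
  [0, 14, 0],
], turn=[0, 0, 0, 0, 0, 0, 0, 0, 0, 0], grip=[0.75, 0.75, 0.75, 0.75, 0.75, 0.75, 0.75, 0.75, 0.75, 0.75])

```text
clock: 23.93
position: [0.5156, 0.0189, 0.1523]
ee_rot: [0.706, 0.708, -0.0, -0.0]
ft_force: [0.4, -0.4, -0.6]
grip_width: 0.369
```

Call:
arm_command([
  [0, 16, 0],
  [0, 16, 0],
  [0, 18, 0],
  [0, 18, 0],
  [0, 18, 0],
  [0, 18, 0],
  [0, 16, 0],
  [0, 10, 0],
  [0, 3, 0],
  [0, 0, 0],
], turn=[0, 0, 0, 0, 0, 0, 0, 0, 0, 0], grip=[0.75, 0.75, 0.75, 0.75, 0.75, 0.75, 0.75, 0.75, 0.75, 0.75])

```text
clock: 24.77
position: [0.6482, 0.0175, 0.1517]
ee_rot: [0.707, 0.707, -0.001, 0.0]
ft_force: [-1.0, 1.5, 0.1]
grip_width: 0.367
```

Call:
arm_command([
  [0, 0, 0],
  [0, 0, 0],
], turn=[0, 0], grip=[0.75, 0.75])

```text
clock: 24.93
position: [0.6472, 0.0177, 0.1526]
ee_rot: [0.707, 0.707, -0.0, -0.0]
ft_force: [-0.1, -0.5, -0.5]
grip_width: 0.368
```

Place z is 0.063 + 0.014 = 0.077, so 75 mm down. I go 72 first.

Call:
arm_command([
  [0, 0, 8],
  [0, 0.5, 12],
  [0, 0, 14],
  [0, 0, 14],
  [0, 0, 10],
  [0, 0, 8],
  [0, 0, 4],
  [0, 0, 2],
  [0, 0, 0],
  [0, 0, 0],
], turn=[0, 0, 0, 0, 0, 0, 0, 0, 0, 0], grip=[0.75, 0.75, 0.75, 0.75, 0.75, 0.75, 0.75, 0.75, 0.75, 0.75])

```text
clock: 25.77
position: [0.6486, 0.0178, 0.0813]
ee_rot: [0.707, 0.707, 0.0, 0.0]
ft_force: [-0.9, -0.6, -0.6]
grip_width: 0.366
```

```bash
python3 - <<'E'
from h import *
a=manip.camera("side")
print(manip.get_obs()['position'],manip.get_obs()['grip_width'])
cv2.imwrite("pics/v2.png",cv2.resize(a[160:360,140:340],(500,500)))
E
```

```text
[0.64860539 0.01788562 0.0814086 ] 0.36253522186067744
```

View pics/v2.png

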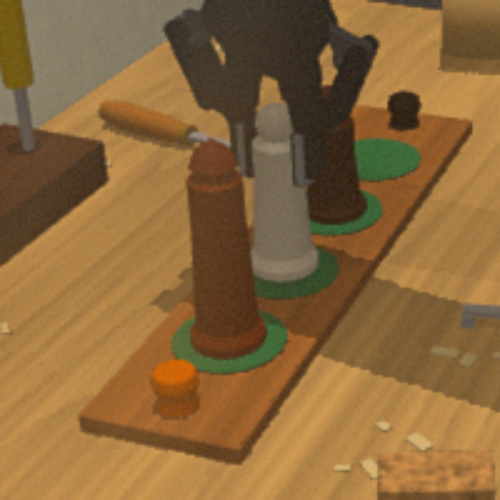

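White is above pad_3. I lower the last 4 mm.

Call:
arm_command([
  [0, 0, 1.5],
  [0, 0, 1],
  [0, 0, 1],
  [0, 0, 0.5],
  [0, 0, 0],
  [0, 0, 0],
], turn=[0, 0, 0, 0, 0, 0], grip=[0.75, 0.75, 0.75, 0.75, 0.75, 0.75])

```text
clock: 26.32
position: [0.6484, 0.0179, 0.0772]
ee_rot: [0.707, 0.707, 0.0, 0.0]
ft_force: [-0.5, -0.3, 4.4]
grip_width: 0.361
```

Call:
arm_command([
  [0, 0, 0],
  [0, 0, 0],
  [0, 0, 0],
  [0, 0, 0],
  [0, 0, 0],
  [0, 0, 0],
  [0, 0, 0],
  [0, 0, 0],
], turn=[0, 0, 0, 0, 0, 0, 0, 0], grip=[0.75, 0.58, 0.54, 0.5, 0.4, 0.3, 0.3, 0.3])

```text
clock: 26.98
position: [0.6482, 0.0179, 0.0767]
ee_rot: [0.707, 0.707, 0.0, -0.0]
ft_force: [-0.6, 0.1, -0.3]
grip_width: 0.702
```

Call:
arm_command([
  [0, 0, -10],
  [0, 0, -15],
  [0, 0, -20],
  [0, 0, -20],
  [0, 0, -20],
  [0, 0, -20],
  [0, 0, -20],
  [0, 0, -20],
  [0, 0, 0],
], turn=[0, 0, 0, 0, 0, 0, 0, 0, 0], grip=[0.3, 0.3, 0.3, 0.3, 0.3, 0.3, 0.3, 0.3, 0.3])

```text
clock: 27.73
position: [0.6499, 0.0176, 0.2271]
ee_rot: [0.707, 0.707, 0.003, 0.002]
ft_force: [-0.1, -0.7, 0.7]
grip_width: 0.695
```

Call:
arm_command([
  [-22, -16, 0],
  [-22, -16, 0],
  [-22, -16, 0],
  [-22, -16, 0],
  [-22, -16, 0],
  [-22, -16, 0],
  [-22, -16, 0],
  [-22, -16, 0],
  [-22, -16, 0],
  [-22, -16, 0],
], turn=[0, 0, 0, 0, 0, 0, 0, 0, 0, 0], grip=[0.3, 0.3, 0.3, 0.3, 0.3, 0.3, 0.3, 0.3, 0.3, 0.3])

```text
clock: 28.57
position: [0.4873, -0.2032, 0.2221]
ee_rot: [0.707, 0.707, 0.0, 0.0]
ft_force: [0.2, -0.2, 0.2]
grip_width: 0.697
```

Call:
arm_command([
  [-22, -16, 20],
  [-22, -16, 20],
  [-15, -10, 20],
  [-9, -5, 20],
  [0, 0, 20],
  [0, 0, 0],
  [0, 0, 0],
  [0, 0, 0],
], turn=[0, 0, 0, 0, 0, 0, 0, 0], grip=[0.3, 0.3, 0.3, 0.3, 0.3, 0.3, 0.3, 0.3])

```text
clock: 29.23
position: [0.4421, -0.2702, 0.123]
ee_rot: [0.707, 0.708, 0.0, 0.001]
ft_force: [0.8, -0.7, -0.2]
grip_width: 0.705
```

Target z is 0.022, so 101 mm down.

Call:
arm_command([
  [-0.5, 0, 10],
  [0, 0, 13],
  [0, 0, 13],
  [0, 0, 13],
  [0, 0, 13],
  [0, 0, 13],
  [0, 0, 13],
  [0, 0, 12],
  [0, 0, 0],
  [0, 0, 0],
], turn=[0, 0, 0, 0, 0, 0, 0, 0, 0, 0], grip=[0.3, 0.3, 0.3, 0.3, 0.3, 0.3, 0.3, 0.3, 0.3, 0.3])

```text
clock: 30.07
position: [0.4413, -0.2706, 0.0217]
ee_rot: [0.707, 0.707, -0.0, -0.0]
ft_force: [-1.3, -0.4, 0.2]
grip_width: 0.699
```

```bash
python3 - <<'E'
from h import *
a=manip.camera("side")
print(manip.get_obs()['position'],manip.get_obs()['grip_width'])
cv2.imwrite("pics/b1.png",cv2.resize(a[120:320,220:470],(750,600)))
E
```

```text
[ 0.44168219 -0.27088834  0.02220821] 0.6980415492874448
```

View pics/b1.png

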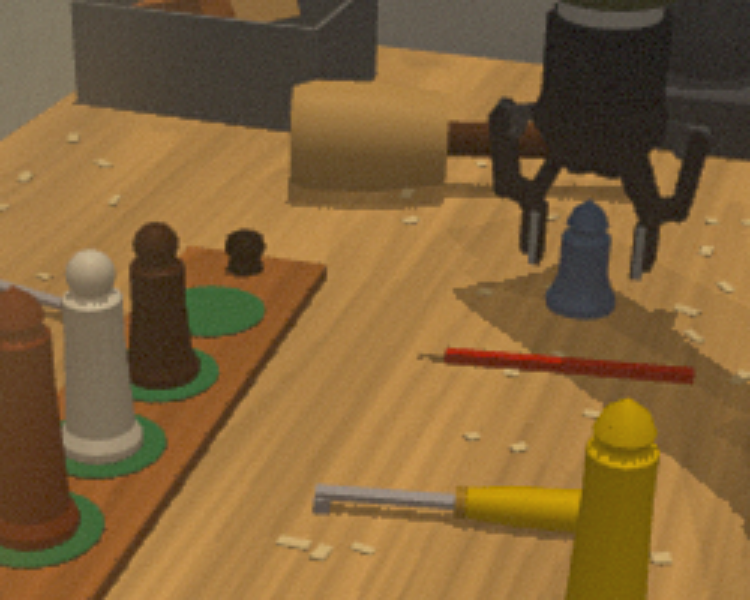

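The fingers straddle blue (585,260), and the three placed figures are standing.

Call:
arm_command([
  [0, 0, 0],
  [0, 0, 0],
  [0, 0, 0],
  [0, 0, 0],
  [0, 0, 0],
  [0, 0, 0],
  [0, 0, 0],
  [0, 0, 0],
], turn=[0, 0, 0, 0, 0, 0, 0, 0], grip=[0.4, 0.5, 0.55, 0.6, 0.65, 0.7, 0.75, 0.75])

```text
clock: 30.78
position: [0.4417, -0.2708, 0.0223]
ee_rot: [0.707, 0.707, 0.0, 0.0]
ft_force: [-2.1, 1.2, 5.7]
grip_width: 0.357
```

Call:
arm_command([
  [0, 0, -5],
  [0, 0, -15],
  [0, 0, -15],
  [0, 0, -15],
  [0, 0, -15],
  [0, 0, -15],
  [0, 0, -15],
  [0, 0, -5],
  [0, 0, 0],
  [0, 0, 0],
], turn=[0, 0, 0, 0, 0, 0, 0, 0, 0, 0], grip=[0.75, 0.75, 0.75, 0.75, 0.75, 0.75, 0.75, 0.75, 0.75, 0.75])

```text
clock: 31.62
position: [0.4413, -0.2705, 0.1214]
ee_rot: [0.707, 0.707, 0.0, -0.0]
ft_force: [0.5, 0.4, -0.6]
grip_width: 0.363
```

Call:
arm_command([
  [4, 8, 0],
  [8, 15, 0],
  [10, 18, 0],
  [10, 18, 0],
  [10, 18, 0],
  [10, 18, 0],
  [10, 18, 0],
  [10, 18, 0],
  [10, 18, 0],
  [10, 18, 0],
], turn=[0, 0, 0, 0, 0, 0, 0, 0, 0, 0], grip=[0.75, 0.75, 0.75, 0.75, 0.75, 0.75, 0.75, 0.75, 0.75, 0.75])

```text
clock: 32.45
position: [0.6101, -0.1761, 0.1202]
ee_rot: [0.706, 0.708, -0.0, -0.001]
ft_force: [0.2, 0.2, 0.1]
grip_width: 0.358
```

Call:
arm_command([
  [10, 18, 0],
  [9, 15, 0],
  [6, 10, 0],
  [2, 5, 0],
  [0, 0, 0],
  [0, 0, 0],
  [0, 0, 0],
], turn=[0, 0, 0, 0, 0, 0, 0], grip=[0.75, 0.75, 0.75, 0.75, 0.75, 0.75, 0.75])

```text
clock: 33.03
position: [0.6557, -0.1522, 0.1214]
ee_rot: [0.707, 0.707, -0.0, -0.0]
ft_force: [-0.9, 0.0, 0.0]
grip_width: 0.361
```

Place z is 0.0363, so 85 mm down. I go 81.5 first.

Call:
arm_command([
  [1, 0, 8],
  [0, 0, 14],
  [0, 0, 15],
  [0, 0, 15],
  [0, 0, 12],
  [0, 0, 9],
  [0, 0, 6],
  [0, 0, 2.5],
  [0, 0, 0],
  [0, 0, 0],
], turn=[0, 0, 0, 0, 0, 0, 0, 0, 0, 0], grip=[0.75, 0.75, 0.75, 0.75, 0.75, 0.75, 0.75, 0.75, 0.75, 0.75])

```text
clock: 33.87
position: [0.6566, -0.1508, 0.0408]
ee_rot: [0.707, 0.707, 0.0, 0.0]
ft_force: [0.0, -0.3, -0.1]
grip_width: 0.362
```

```bash
python3 - <<'E'
from h import *
a=manip.camera("side")
print(manip.get_obs()['position'],manip.get_obs()['grip_width'])
cv2.imwrite("pics/b2.png",cv2.resize(a[140:300,200:360],(560,560)))
E
```

```text
[ 0.65677551 -0.15074462  0.04100883] 0.36378197863812806
```

View pics/b2.png

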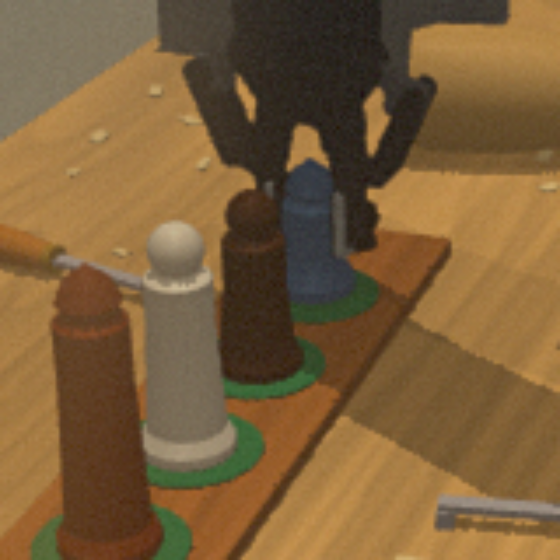

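Call:
arm_command([
  [0, 0, 1.5],
  [0, 0, 1],
  [0, 0, 1],
  [0, 0, 1],
  [0, 0, 0],
  [0, 0, 0],
], turn=[0, 0, 0, 0, 0, 0], grip=[0.75, 0.75, 0.75, 0.75, 0.75, 0.75])

```text
clock: 34.42
position: [0.6564, -0.1506, 0.0364]
ee_rot: [0.707, 0.707, 0.0, 0.0]
ft_force: [-3.1, 0.2, 5.6]
grip_width: 0.366
```

Call:
arm_command([
  [0, 0, 0],
  [0, 0, 0],
  [0, 0, 0],
  [0, 0, 0],
  [0, 0, 0],
  [0, 0, 0],
  [0, 0, 0],
  [0, 0, 0],
], turn=[0, 0, 0, 0, 0, 0, 0, 0], grip=[0.75, 0.58, 0.54, 0.5, 0.4, 0.3, 0.3, 0.3])

```text
clock: 35.08
position: [0.6563, -0.1506, 0.0357]
ee_rot: [0.707, 0.707, 0.0, -0.0]
ft_force: [-0.6, -0.6, 0.2]
grip_width: 0.7
```

Call:
arm_command([
  [0, 0, -10],
  [0, 0, -15],
  [0, 0, -20],
  [0, 0, -20],
  [0, 0, -25],
  [0, 0, -25],
  [0, 0, -25],
  [0, 0, -25],
  [0, 0, -25],
  [0, 0, 0],
], turn=[0, 0, 0, 0, 0, 0, 0, 0, 0, 0], grip=[0.3, 0.3, 0.3, 0.3, 0.3, 0.3, 0.3, 0.3, 0.3, 0.3])

```text
clock: 35.92
position: [0.6581, -0.1518, 0.2333]
ee_rot: [0.707, 0.707, 0.003, 0.004]
ft_force: [0.8, -0.4, 0.8]
grip_width: 0.703
```

Call:
arm_command([
  [-20, -28, 0],
  [-20, -28, 0],
  [-20, -28, 0],
  [-20, -28, 0],
  [-20, -28, 0],
  [-20, -25, 0],
  [-20, -20, 0],
  [-20, -10, 0],
  [-20, 0, 0],
  [0, 0, 0],
], turn=[0, 0, 0, 0, 0, 0, 0, 0, 0, 0], grip=[0.3, 0.3, 0.3, 0.3, 0.3, 0.3, 0.3, 0.3, 0.3, 0.3])

```text
clock: 36.75
position: [0.4595, -0.3348, 0.2274]
ee_rot: [0.709, 0.705, 0.0, 0.001]
ft_force: [-1.2, -0.1, 0.5]
grip_width: 0.701
```

```bash
python3 - <<'E'
from fit import *
a=manip.camera("side");b=manip.camera("top")
cv2.imwrite("pics/e.png",np.hstack([cv2.resize(a[150:350,160:360],(400,400)),cv2.resize(b[70:270,220:480],(400,308)) if 0 else cv2.resize(b[70:270,230:430],(400,400))]))
cv2.imwrite("pics/etop.png",b)
for n,p in dict(fig_cherry_c=(.644,.102),fig_white_c=(.648,.018),fig_walnut_c=(.652,-.067),fig_blue_c=(.656,-.151)).items(): print(n,p,fit(n,p,z0=.014))
print(manip.get_obs()['clock'],manip.get_obs()['position'])
E
```

```text
fig_cherry_c (0.644, 0.102) {'top+side': (array([644.1, 101.2]), np.float64(0.187)), 'top': (array([645.8, 101.6]), np.float64(0.083)), 'side': (array([642.6, 102.8]), np.float64(0.075))}
fig_white_c (0.648, 0.018) {'top+side': (array([647.8,  17.1]), np.float64(0.237)), 'top': (array([651.1,  17.7]), np.float64(0.126)), 'side': (array([646.3,  18.4]), np.float64(0.053))}
fig_walnut_c (0.652, -0.067) {'top+side': (array([650.6, -67.4]), np.float64(0.24)), 'top': (array([654.2, -67.2]), np.float64(0.129)), 'side': (array([649.8, -67.1]), np.float64(0.07))}
fig_blue_c (0.656, -0.151) {'top+side': (array([ 656.6, -150.5]), np.float64(0.355)), 'top': (array([ 657.8, -150.5]), np.float64(0.056)), 'side': (array([ 654.3, -150.2]), np.float64(0.235))}
37.65 [ 0.46137761 -0.3307362   0.22572978]
```

View pics/e.png

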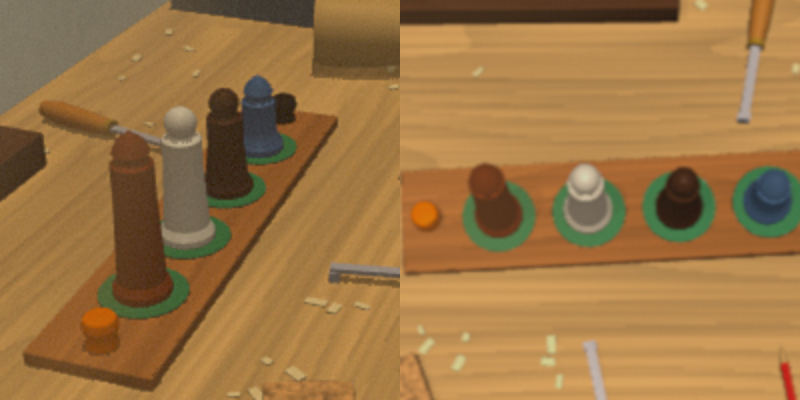

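View pics/etop.png

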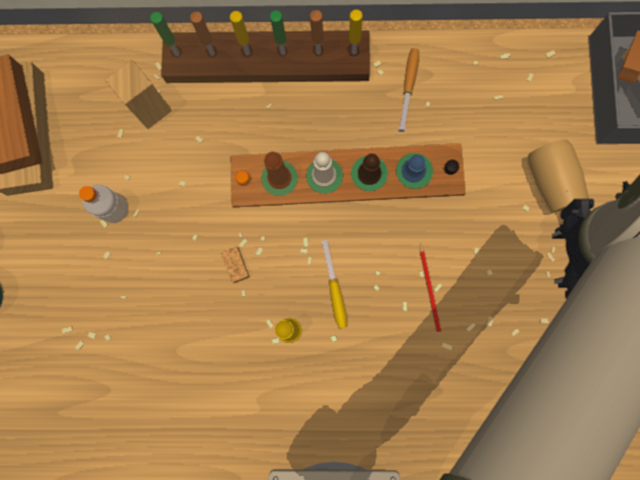

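All four figures stand centred on their discs: cherry (275,172) next to the orange knob, then white, walnut and blue. The arm is clear.

```bash
python3 -c "
from workcell import manip
print(manip.hand_in())"
```

```text
the job is handed in; nothing more can be done
None
```

All four figures are standing upright on the green discs, and I handed the job in at about 38 s of the 118 s allowed. From the orange knob outwards the order is cherry (pad_4), white (pad_3), walnut (pad_2) and blue (pad_1). I did not touch the yellow look-alike.

- **Position:** the last fits put every figure within about 4 mm of its disc centre, against a 12 mm margin.
- **Camera disagreement:** the two cameras differed by about 3–5 mm in x all the way through, most likely from calibration. I aimed between their readings.
- **Forces:** the highest wrist force I read was about 11 N, when cherry touched down on its disc.
- **Final picture:** it shows all four figures standing and the arm well clear. I did not take a separate picture to check that they stayed still after the hand-in.

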